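Pull the used dust filter and hold it up to the inspection light

TASK

Lift the flap of the analyser's filter box until it stands open, draw out the filter plate with the orange tab, and bring it to the lit inspection panel. Finish while still holding it there, steady and upright, square to the lit face, in front of its middle and about 5 cm away from it, with the plate touching nothing but the gripper. Leave the flap standing open, the white-tabbed filter in its slot, and everything else where it stands.

Things in the scene. Friction and masses are not known exactly. Their poses are not given: they have to be found in the camera images.
- bay: White open-topped filter box fixed to the table, 160 (x) x 230 (y) x 110 mm high, walls 6 mm, under a grey flap; dark-trimmed front at -x. Origin: centre of underside. Inside, two upright plates stand in slots at y = +40 and -40 mm (either way round), x = 0, faces to +-y. Guides, 51 mm high, hold only the plate ends (beyond x = +-35 mm), 1.5 mm play a side; plates go straight up.
- flap (a joint): Flap angle in rad: 0 shut, grows as the front edge is lifted up and over to the back, 1.8 is the stop; may start slightly raised. Hinge along the box's y at its rear top edge (box frame x = +80, z = 110 mm). Stiff: it stays where it is left; about 3 N at the bar moves it. Flap 160 x 230 x 6 mm.
- flap_handle (a point): Centre of the flap's black round bar handle: 100 mm long along the box's y, 11 mm thick, 35 mm above the flap's outer face, posts at its ends. With the flap shut it is 130 mm ahead of the hinge, 41 mm above it and 30 mm behind the flap's front edge. This frame turns with the flap.
- used_mid (a point): Used filter plate (orange tab, brownish mesh): flat upright frame 90 mm long (its x) x 6 mm thick (its y) x 70 mm tall (its z), about 40 to 100 g. This point is the centre of the frame, 35 mm above its lower edge. The orange pull tab stands up from the middle of the frame's upper edge.
- used_tab (a point): Centre of the orange pull tab: 36 mm (x) x 10 mm thick (y) x 25 mm tall (z), 47.5 mm above the plate's centre. With the plate in its slot the tab's top is 101 mm above the table, 9 mm below the flap.
- clean_mid (a point): Clean filter plate, the same shape but with a white tab and pale mesh; centre of its frame. Stays in its slot.
- panel_face (a point): Inspection light: centre of the lit white rectangle (140 wide, 120 mm tall) on a black panel 160 wide, 140 tall, 20 mm thick, fixed on a foot; 130 mm above the table, panel top at 200 mm. z up, y along the face; the lit face looks to this frame's -x. The foot reaches 25 mm out in front, 12 mm high.
- tube_rack: Bystander: grey rack 50 x 240 mm with capped tubes, 106 mm high; origin under its centre.
- jar: Bystander: clear lidded specimen jar, 60 mm across, 70 mm high; origin under its centre.
- timer: Bystander: white bench timer 60 x 80 x 24 mm; origin under its centre.
- tip_box: Bystander: blue pipette tip box with clear lid, 85 x 120 x 63 mm; origin under its centre.
- wash_bottle: Bystander: white bottle with red cap, 64 mm across, 170 mm high; origin under its centre.
- glove_box: Bystander: white glove carton 230 x 120 x 75 mm; origin under its centre.
Things that resemble listed ones, but are neither listed nor needed, are in the scene too. Of the things that look like the part that bears panel_face, the largest one is meant.

How it is judged:
By the outcome, as a careful person would: the job done as asked, in the order asked, and still so for the second after the job is handed in, while the arm keeps its last pose, push and grip.
It also fails if it takes over 51 s, if anything falls off the work surface, if the arm or the gripper's body presses on something with over 40 N, if the wrist force passes 120 N, or if a joint passes its speed limit or range.

ROBOT

A 7-joint arm with a two-finger parallel gripper is mounted at the origin on the work surface. World frame = base frame: x ahead of the robot, y to its left, z up, the work surface at z = 0. Lengths are in m, angles in rad, forces in N, time in s.
With the tool pointing down it reaches from about 0.4 to 0.85 m from the base axis. Payload 10.4 kg.
Tool frame: the origin (TCP) lies at the very end of the fingers, on their centre line; the grasp point (between the pads) lies 19 mm behind it; z points along the fingers, y is the direction in which the jaws open and shut (so a half turn about z gives the same grasp; the last joint's range is limited). The gripper opens to 87 mm and grips with 3 to 60 N. Pads are 19 mm wide; open, the fingers measure 117 mm over their backs; the gripper's body (75 mm by 190 mm) begins 51 mm behind the grasp point.
Start: joints at [-1.167, 0.332, -0.065, 1.46, 0.022, 1.35, -0.088], TCP at [0.259, 0.569, 0.191] pointing down, gripper open.
Joint ranges: [-2.6, 2.6], [-0.5, 2.12], [-1.47, 1.34], [0.16, 2.42], [-1.27, 4.41], [0.06, 2.06], [-2.6, 2.6]. Speed limits (rad/s): [2.22, 2.22, 2.79, 2.79, 3.14, 3.14, 3.14].

INTERFACE

Orientations are given as a unit quaternion [x, y, z, w].
In Python, from bench import read_state, imaging, r gives the robot as it stands. The module is installed in compiled form; this text tells all that it offers.
- The arm moves only by the tool move_arm, never from a script. Its argument "series" is a list of rows, each a list of 4 numbers: the shift along the tool's x, y, z in m, then the turn about the tool's z in rad. In form: [[x, y, z, roll], ...]. A call has 1 to 20 rows; each row is the pose to reach, as a shift and turn from the pose commanded when the call began, along the tool's axes at that moment; what a row does not reach only later rows make up. A row lasts 1/10 s, in which the tool goes at most 50 mm and 8.59 degrees, less where a joint would pass 70% of its speed; a pose out of reach is approached as far as the arm can. A call with a gripper value outside its range is refused whole. "claw" is the gripper's target within -1 to 1 (fully open at 1, half-way at 0, shut at -1), set as the call begins (left out, the last holds). The fingers move at their own pace and stop on an object; "newtons" is the grip in N (left out, the last holds). Time passes only in rows, so rows that repeat a pose let the fingers close. It gives the time, the measured TCP pose, the force and the opening at its end, in the units of the state.
- read_state(): the state, without advancing time (a new reading comes with each control period).
- imaging.camera(name): name is "scene" or "top" or "wrist"; returns (picture, depth): 420x560x3 uint8, red, green, blue; 420x560 float32, m along the optical axis (not along the pixel's ray), 0 where there is no reading.
- imaging.get_calibration(name): a dict with "camera_matrix" (3x3 intrinsics, pixels), "R" (3x3) and "t" (3): a world point X has camera coordinates R X + t. Camera axes: x right, y down, z forward; pixel columns grow to the right and rows downward; lengths in m; the calibration is good to about 2 mm. A picture is of the moment at which its call begins: read the wrist's pose just before it. get_calibration takes no time and is no camera call; for the wrist camera it gives the pose at the moment of the call.
- r.close_job(): hands the job in, once; it reports no verdict.
The state is a dict: "time": time; "joint_positions": joint angles; "joint_vel": joint speeds; "joint_torque": joint torques, N m; "ee_pos": TCP position; "eef_rot": TCP orientation; "ft_force": force on the tool from outside, world axes, zero at the start; "torque": the same for the moment, N m; "width": finger opening in m.
Only numpy, scipy, OpenCV 4.12 (cv2) and the standard library are available. Lean on these libraries where they do the work, as an engineer would, in place of code of your own. Each camera call takes 0.05 s, during which the arm holds its last target.

## Working session

There is one attempt and no reset: what is moved stays moved. The work goes in short steps, Python scripts to look and compute and a tool call to move; the robot and the scene stay as the last step left them, time stands still between calls to the robot, and variables do not carry over. Pictures are saved under pics/ and viewed, and the job is handed in when it is done.

Besides the shell and the picture viewer there is one more tool, called after "Emit:" by a JSON object that holds its "name" and its "arguments". move_arm: Moves the arm, as the interface text tells. Its arguments: {"type":"object","properties":{"series":{"type":"array","items":{"type":"array","items":{"type":"number"}}},"claw":{"type":"number"},"newtons":{"type":"number"}},"required":["series"]}

```bash
mkdir -p pics; cat > h.py <<'E'
from bench import read_state, imaging, r
import numpy as np, cv2
def snap(n,fn=None):
    c=imaging.get_calibration(n); p,d=imaging.camera(n)
    if fn: cv2.imwrite('pics/'+fn,p[:,:,::-1]); np.savez('pics/'+fn[:-4]+'.npz',p=p,d=d,K=c['camera_matrix'],R=c['R'],t=c['t'])
    return p,d,c
def load(fn): 
    return np.load('pics/'+fn+'.npz')
def cloud(z):
    K,R,t,d=np.array(z['K']),np.array(z['R']),np.array(z['t']),z['d']
    v,u=np.mgrid[0:d.shape[0],0:d.shape[1]]
    X=np.stack([(u-K[0,2])/K[0,0]*d,(v-K[1,2])/K[1,1]*d,d],-1)
    return (X-t.ravel())@R   # R^T (X-t)
E
python3 - <<'E'
from h import *
for n in ['scene','top','wrist']:
    p,d,c=snap(n,n+'0.png'); print(n,c['R'].T@-np.array(c['t']).ravel(), c['R'][2])
s=read_state(); print({k:np.round(v,3) for k,v in s.items()})
E
```

```text
scene [0.84711084 0.58235873 1.09253077] [-0.27583951 -0.49988403 -0.8209924 ]
top [ 0.37493991 -0.00314166  1.33322523] [ 0.11964251  0.01065071 -0.99275991]
wrist [0.18819215 0.6005624  0.38430066] [ 0.25509669 -0.11822381 -0.95966078]
{'time': np.float64(0.15), 'joint_positions': array([-1.167,  0.333, -0.065,  1.461,  0.022,  1.35 , -0.088]), 'joint_vel': array([-0.001, -0.002, -0.001, -0.003, -0.   ,  0.001, -0.001]), 'joint_torque': array([ 1.0000e-03, -6.2363e+01,  2.5000e-02, -3.9014e+01, -6.1000e-02,
        3.7000e-02,  0.0000e+00]), 'ee_pos': array([0.259, 0.569, 0.19 ]), 'eef_rot': array([ 0.212,  0.977, -0.001, -0.   ]), 'ft_force': array([-0.778, -0.778, -0.637]), 'torque': array([-0.019,  0.003, -0.071]), 'width': np.float64(0.087)}
```

View pics/scene0.png

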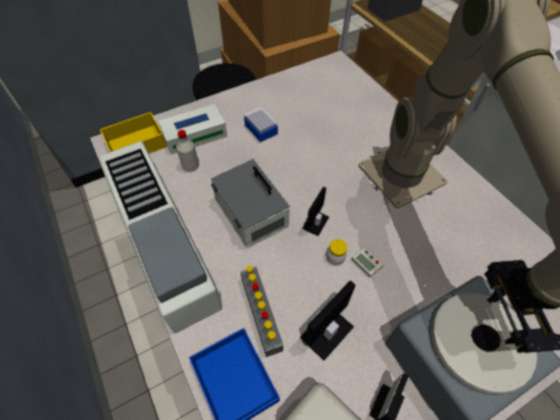

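View pics/top0.png

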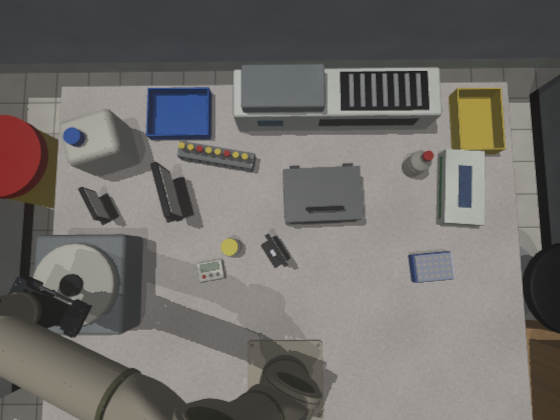

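View pics/wrist0.png

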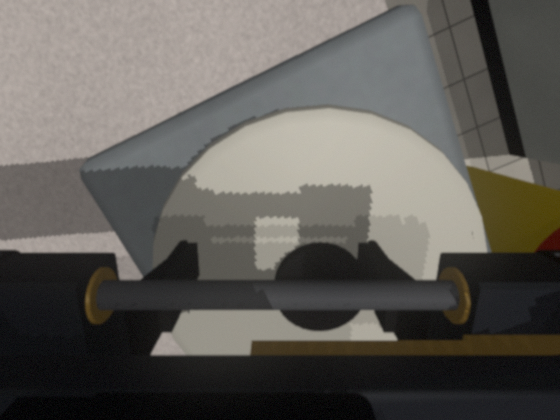

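```bash
python3 - <<'E'
from h import *
for n,boxes in [('top0',{'bay':(275,155,370,230),'big':(145,155,200,225),'small1':(75,180,120,230),'small2':(255,228,295,272)}),('scene0',{'bay':(205,155,295,248),'big':(295,275,360,360),'small1':(365,365,412,420),'small2':(300,185,332,237)})]:
    z=load(n); X=cloud(z)
    for k,(a,b,c,e) in boxes.items():
        cr=z['p'][b:e,a:c]; s=600//max(cr.shape[:2])
        cv2.imwrite(f'pics/{n}_{k}.png',cv2.resize(cr,None,fx=s,fy=s,interpolation=cv2.INTER_CUBIC)[:,:,::-1])
        P=X[b:e,a:c].reshape(-1,3); Q=P[P[:,2]>0.02]
        print(n,k,len(Q),Q.min(0).round(3),Q.max(0).round(3))
        Q=P[(P[:,2]>0.08)&(P[:,2]<.3)]
        if len(Q)>20:
            rc=cv2.minAreaRect((Q[:,:2]*1000).astype(np.float32)); print('   rect',np.round(rc[0],1),np.round(rc[1],1),rc[2], Q[:,2].max())
im=[cv2.imread(f'pics/{n}_{k}.png') for n in('top0','scene0') for k in ('bay','big')]
out=np.vstack([np.hstack([cv2.resize(i,(380,290)) for i in im[:2]]),np.hstack([cv2.resize(i,(380,290)) for i in im[2:]])])
cv2.imwrite('pics/crops0.png',out)
E
```

```text
top0 bay 4441 [ 0.375 -0.234  0.021] [6.480e-01 1.000e-03 1.333e+00]
   rect [ 557.9 -116.4] [172.6 232.2] 2.2714037895202637 0.1654194709817604
top0 big 1099 [ 0.375 -0.003  0.021] [0.693 0.37  1.333]
   rect [560.1 339.9] [160.8  24.7] 16.598918914794922 0.20452971011989732
top0 small1 544 [ 0.375 -0.003  0.041] [0.58  0.603 1.333]
   rect [530.9 572.1] [108.4  16.2] 28.882875442504883 0.13927772443767147
top0 small2 223 [ 0.344 -0.009  0.042] [0.436 0.054 1.333]
   rect [390.9  20.8] [105.8  14.7] 31.712261199951172 0.137553394063757
scene0 bay 4129 [ 0.475 -0.23   0.02 ] [0.847 0.582 1.093]
   rect [ 563.2 -112.5] [170.3 235.3] 1.7725026607513428 0.16385213108086746
scene0 big 1298 [0.484 0.314 0.02 ] [0.847 0.582 1.093]
   rect [562.9 344.7] [159.2  22.8] 16.26568031311035 0.20545192328789222
scene0 small1 693 [0.438 0.524 0.02 ] [0.847 0.608 1.093]
   rect [533.3 577.3] [107.4  15.8] 28.66092872619629 0.13947482144075274
scene0 small2 414 [ 0.345 -0.006  0.021] [0.847 0.582 1.093]
   rect [393.3  25.3] [110.1  15.2] 31.276945114135742 0.1390857654411546
```

View pics/crops0.png

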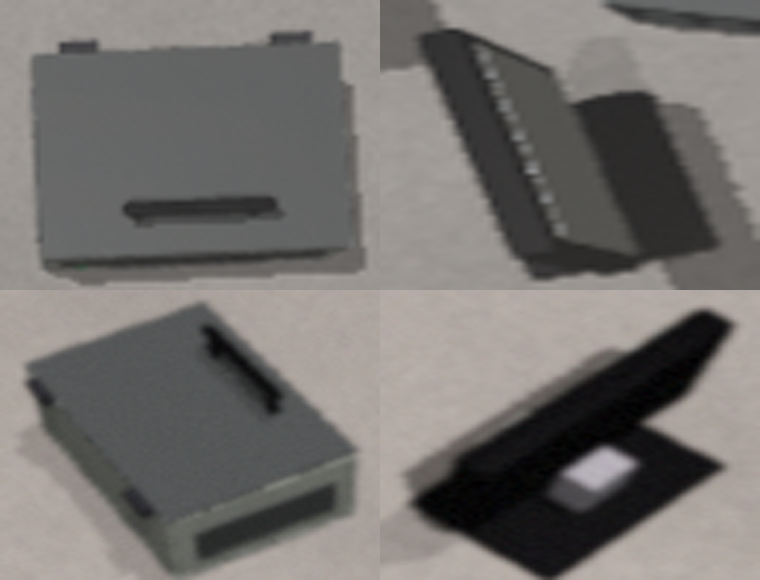

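```bash
python3 - <<'E'
from h import *
ims=[]
for n,(a,b,c,e) in [('top0',(145,155,200,225)),('scene0',(295,275,360,360))]:
    z=load(n); X=cloud(z); P=X[b:e,a:c]; I=z['p'][b:e,a:c]
    th=np.deg2rad(16.5); u=np.array([np.cos(th),np.sin(th),0]); v=np.array([-np.sin(th),np.cos(th),0]); c0=np.array([.5615,.342,0])
    # v normal to the panel (approx +y)
    A=(P-c0)@u; B=(P-c0)@v; Z=P[...,2]
    print(n)
    dark=I.max(-1)<75
    for lo,hi in [(0.006,.02),(.02,.06),(.06,.1),(.1,.15),(.15,.19),(.19,.22)]:
        m=(Z>lo)&(Z<hi)&(abs(A)<.12)&(abs(B)<.2)
        if m.sum(): print(lo,hi,m.sum(),'A',np.percentile(A[m],[1,50,99]).round(3),'B',np.percentile(B[m],[1,25,50,75,99]).round(3),'rgb',np.median(I[m],0))
    # top-face
E
python3 - <<'E'
import cv2,numpy as np
a=[cv2.resize(cv2.imread('pics/'+f),(260,280)) for f in('top0_small1.png','top0_small2.png','scene0_small2.png')]
cv2.imwrite('pics/sm.png',np.hstack(a))
E
```

```text
top0
0.006 0.02 476 A [-0.066 -0.003  0.109] B [-0.081 -0.028 -0.018 -0.008  0.052] rgb [46. 45. 44.]
0.02 0.06 69 A [0.09  0.106 0.119] B [-0.11  -0.098 -0.079 -0.066 -0.045] rgb [100. 101. 102.]
0.06 0.1 149 A [-0.082 -0.003  0.112] B [-0.104 -0.012 -0.012 -0.011  0.005] rgb [83. 83. 80.]
0.1 0.15 206 A [-0.082 -0.011  0.074] B [-0.013 -0.012 -0.012 -0.011  0.006] rgb [84. 83. 80.]
0.15 0.19 229 A [-0.082 -0.01   0.074] B [-0.013 -0.012 -0.012 -0.011  0.004] rgb [84. 83. 80.]
0.19 0.22 434 A [-0.08  -0.004  0.076] B [-0.012 -0.006 -0.001  0.004  0.01 ] rgb [55. 54. 54.]
scene0
0.006 0.02 783 A [-0.062  0.017  0.066] B [-0.032  0.02   0.035  0.046  0.057] rgb [21. 20. 21.]
0.02 0.06 52 A [-0.012  0.016  0.017] B [0.012 0.02  0.028 0.032 0.032] rgb [74.  72.  75.5]
0.06 0.1 232 A [-0.073  0.008  0.081] B [-0.004  0.013  0.013  0.021  0.032] rgb [68.5 64.  64.5]
0.1 0.15 216 A [-0.075  0.025  0.082] B [-0.004  0.012  0.013  0.013  0.014] rgb [7. 7. 7.]
0.15 0.19 192 A [-0.074  0.023  0.081] B [-0.009  0.012  0.013  0.013  0.014] rgb [7. 6. 7.]
0.19 0.22 581 A [-0.076  0.008  0.08 ] B [-0.008 -0.002  0.004  0.009  0.013] rgb [18. 17. 19.]
```

View pics/sm.png

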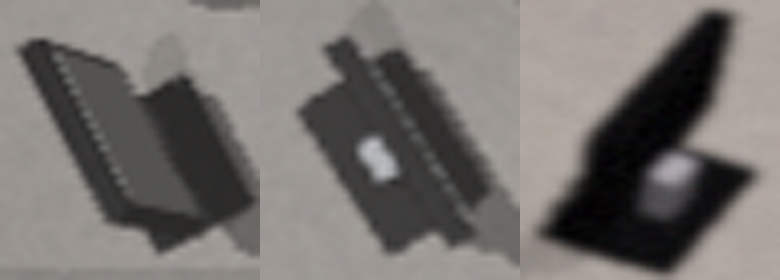

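```bash
python3 - <<'E'
from h import *
for n,(a,b,c,e) in {'top0':(275,155,370,230),'scene0':(205,155,295,248)}.items():
    z=load(n); X=cloud(z)[b:e,a:c]; I=z['p'][b:e,a:c]
    Z=X[...,2]
    m=(Z>.133)&(Z<.18)
    Q=X[m]; rc=cv2.minAreaRect((Q[:,:2]*1000).astype(np.float32)); print('bar',m.sum(),rc,Q[:,2].max(),np.median(Q,0))
    m=(Z>.1)&(Z<.132); Q=X[m]
    A=np.c_[Q[:,:2],np.ones(len(Q))]; s=np.linalg.lstsq(A,Q[:,2],rcond=None)[0]
    res=abs(A@s-Q[:,2]); k=res<.004; s=np.linalg.lstsq(A[k],Q[k,2],rcond=None)[0]; Q=Q[k]
    rc=cv2.minAreaRect((Q[:,:2]*1000).astype(np.float32)); print('flap',s,rc,Q[:,2].min(),Q[:,2].max())
# obstacles
z=load('top0');X=cloud(z)
for nm,(u,v) in dict(rack=(217,156),jar=(230,247),timer=(210,271),wash=(421,162),small2=(275,250)).items(): print(nm,X[v,u].round(3))
E
```

```text
bar 149 ((507.413330078125, -118.66876220703125), (10.689544677734375, 108.68148803710938), 1.8228812217712402) 0.1654194709817604 [ 0.50734233 -0.11611358  0.15793864]
flap [-0.02724989 -0.00069314  0.13237266] ((560.3590087890625, -117.17308807373047), (168.2847900390625, 230.30177307128906), 2.053785562515259) 0.11109278017129451 0.12306932968070132
bar 112 ((510.44842529296875, -113.7673568725586), (12.05584716796875, 109.03556823730469), 2.2905261516571045) 0.16385213108086746 [ 0.51132976 -0.1095411   0.15850832]
flap [-0.02958767 -0.00162029  0.13478273] ((563.2418212890625, -112.41515350341797), (170.25550842285156, 231.386962890625), 1.7725026607513428) 0.1104958673605013 0.12435308505592303
rack [0.681 0.204 0.08 ]
jar [0.401 0.163 0.068]
timer [0.328 0.231 0.026]
wash [ 0.645 -0.406  0.131]
small2 [0.39  0.025 0.131]
```

```bash
cat >> h.py <<'E'
from scipy.spatial.transform import Rotation as Ro
def go(*targets,s=None):
    s=s or read_state(); R=Ro.from_quat(s['eef_rot']).as_matrix(); p=np.array(s['ee_pos'])
    ang=np.degrees(np.arctan2(R[1,1],R[0,1])); print('t',s['time'],'tcp',p.round(4),'tool y deg',ang.round(2),'tz',R[:,2].round(3),'F',np.round(s['ft_force'],2),'w',round(float(s['width']),4),'j',np.round(s['joint_positions'],2))
    for T in targets:
        d=R.T@(np.array(T[:3])-p); out=list(d.round(4))
        if len(T)>3: out.append(round(np.radians(((ang-T[3]+180)%360)-180),3))
        print(T,'->',out)
E
python3 -c "
from h import *
go((.42,.30,.33,40),(.509,-.116,.30,2))"
```

```text
t 0.15 tcp [0.2586 0.5686 0.19  ] tool y deg 65.55 tz [-0.    -0.001 -1.   ] F [-0.78 -0.78 -0.64] w 0.0867 j [-1.17  0.33 -0.06  1.46  0.02  1.35 -0.09]
(0.42, 0.3, 0.33, 40) -> [np.float64(-0.2581), np.float64(-0.1779), np.float64(-0.1398), np.float64(0.446)]
(0.509, -0.116, 0.3, 2) -> [np.float64(-0.5113), np.float64(-0.5197), np.float64(-0.1094), np.float64(1.109)]
```

Candidates: bay top (322,195), only one with a handle (325,208). For panel: top (170,192) is the largest, versus the small ones (98,205) and (275,250); its lit face looks to −y. The crops above confirm both.

Emit:
{"name": "move_arm", "arguments": {"series": [[0,0,-0.05,0],[0,0,-0.1,0],[-0.258,-0.178,-0.14,0.446],[-0.258,-0.178,-0.14,0.446],[-0.258,-0.178,-0.14,0.446],[-0.258,-0.178,-0.14,0.446],[-0.258,-0.178,-0.14,0.446],[-0.511,-0.52,-0.11,1.109],[-0.511,-0.52,-0.11,1.109],[-0.511,-0.52,-0.11,1.109],[-0.511,-0.52,-0.11,1.109],[-0.511,-0.52,-0.11,1.109],[-0.511,-0.52,-0.11,1.109],[-0.511,-0.52,-0.11,1.109],[-0.511,-0.52,-0.11,1.109],[-0.511,-0.52,-0.11,1.109],[-0.511,-0.52,-0.11,1.109],[-0.511,-0.52,-0.11,1.109],[-0.511,-0.52,-0.11,1.109],[-0.511,-0.52,-0.11,1.109]], "claw": 0.2}}

```text
time: 2.15
ee_pos: [0.5086, -0.1147, 0.3003]
eef_rot: [0.694, 0.72, 0.0, -0.0]
ft_force: [-0.6, 0.7, -0.4]
width: 0.0524
```

```bash
python3 -c "
from h import *
go((.509,-.116,.137,2))
p,d,c=snap('wrist','wrist1.png')
"
```

```text
t 2.15 tcp [ 0.5086 -0.1147  0.3003] tool y deg 2.1 tz [-0.     0.001 -1.   ] F [-0.63  0.74 -0.45] w 0.0524 j [-0.48  0.05  0.65  1.58 -0.03  1.52  0.21]
(0.509, -0.116, 0.137, 2) -> [np.float64(-0.0014), np.float64(0.0004), np.float64(0.1633), np.float64(0.002)]
```

View pics/wrist1.png

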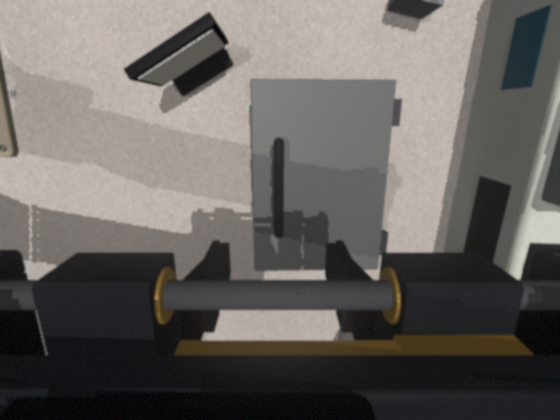

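```bash
python3 - <<'E'
from h import *
z=load('wrist1'); X=cloud(z)[70:285,235:410]; Z=X[...,2]
m=(Z>.14)&(Z<.18); 
rc=cv2.minAreaRect((X[m][:,:2]*1000).astype(np.float32)); print(rc, np.percentile(X[m][:,2],[50,99]))
m=(Z>.105)&(Z<.132); 
rc=cv2.minAreaRect((X[m][:,:2]*1000).astype(np.float32)); print(rc)
# panel2 in view? clear of bar
E
```

```text
((509.38568115234375, -116.67495727539062), (10.050867080688477, 108.98975372314453), 2.280590534210205) [0.15978778 0.16192321]
((563.1126098632812, -115.72598266601562), (169.3485107421875, 229.61968994140625), 2.040642499923706)
```

Emit:
{"name": "move_arm", "arguments": {"series": [[-0.001,0.001,0.045,0],[-0.001,0.001,0.09,0],[-0.001,0.001,0.125,0],[-0.001,0.001,0.15,0],[-0.001,0.001,0.163,0],[-0.001,0.001,0.163,0]]}}

```text
time: 2.8
ee_pos: [0.5089, -0.1159, 0.1364]
eef_rot: [0.694, 0.72, -0.001, -0.001]
ft_force: [1.3, 0.4, -0.3]
width: 0.0524
```

Emit:
{"name": "move_arm", "arguments": {"series": [[0,0,0,0],[0,0,0,0],[0,0,0,0],[0,0,0,0],[0,0,0,0]], "claw": -1, "newtons": 25}}

```text
time: 3.3
ee_pos: [0.5099, -0.1169, 0.1379]
eef_rot: [0.695, 0.719, 0.0, 0.0]
ft_force: [-0.7, 0.1, -0.3]
width: 0.0202
```

```bash
python3 - <<'E'
from h import *
s=read_state(); go(s=s)
p=np.array(s['ee_pos']); R=Ro.from_quat(s['eef_rot']).as_matrix()
yaw=np.radians(2.1); bx=np.array([np.cos(yaw),np.sin(yaw),0])
th0=.028
def bar(th):
    a=-130*np.cos(th)+41*np.sin(th); b=130*np.sin(th)+41*np.cos(th); return np.array([a,b])/1000
b0=bar(th0)
for th in np.arange(.1,1.86,.075):
    q=bar(th)-b0; d=bx*q[0]+np.array([0,0,q[1]]); print(round(th,3),(R.T@d).round(4))
E
```

```text
t 3.3 tcp [ 0.5099 -0.1169  0.1379] tool y deg 2.01 tz [ 0.001  0.    -1.   ] F [-0.72  0.09 -0.29] w 0.0202 j [-0.45  0.15  0.65  1.83 -0.1   1.19  0.27]
0.1 [ 0.      0.0035 -0.0091]
0.175 [ 0.      0.0079 -0.0184]
0.25 [ 0.      0.013  -0.0273]
0.325 [ 0.      0.0187 -0.0357]
0.4 [ 0.      0.0251 -0.0437]
0.475 [ 0.0001  0.032  -0.0513]
0.55 [ 0.0001  0.0394 -0.0583]
0.625 [ 0.0001  0.0474 -0.0647]
0.7 [ 0.0001  0.0558 -0.0704]
0.775 [ 0.0001  0.0647 -0.0756]
0.85 [ 0.0001  0.0739 -0.0801]
0.925 [ 0.0001  0.0834 -0.0838]
1.0 [ 0.0002  0.0931 -0.0869]
1.075 [ 0.0002  0.1031 -0.0892]
1.15 [ 0.0002  0.1132 -0.0907]
1.225 [ 0.0002  0.1234 -0.0915]
1.3 [ 0.0002  0.1336 -0.0915]
1.375 [ 0.0002  0.1438 -0.0908]
1.45 [ 0.0003  0.1539 -0.0893]
1.525 [ 0.0003  0.1639 -0.087 ]
1.6 [ 0.0003  0.1736 -0.084 ]
1.675 [ 0.0003  0.1832 -0.0803]
1.75 [ 0.0003  0.1924 -0.0759]
1.825 [ 0.0003  0.2012 -0.0708]
```

Emit:
{"name": "move_arm", "arguments": {"series": [[0,0,0,0],[0,0,0,0],[0,0,0,0],[0,0.0035,-0.0091,0],[0,0.0079,-0.0184,0],[0,0.013,-0.0273,0],[0,0.0187,-0.0357,0],[0,0.0251,-0.0437,0],[0,0.032,-0.0513,0],[0,0.0394,-0.0583,0],[0,0.0474,-0.0647,0]]}}

```text
time: 4.4
ee_pos: [0.5577, -0.1152, 0.2028]
eef_rot: [0.695, 0.719, 0.0, -0.0]
ft_force: [-0.2, 0.3, -0.1]
width: 0.0002
```

```bash
python3 -c "
from h import *
go()
snap('wrist','wrist2.png');snap('scene','scene2.png')
im=cv2.imread('pics/scene2.png'); cv2.imwrite('pics/scene2c.png',cv2.resize(im[100:300,150:420],None,fx=2.8,fy=2.8))
"
```

```text
t 4.4 tcp [ 0.5577 -0.1152  0.2028] tool y deg 2.01 tz [ 0.  0. -1.] F [-0.21  0.28 -0.1 ] w 0.0002 j [-0.43  0.22  0.66  1.63 -0.14  1.34  0.28]
```

View pics/scene2c.png

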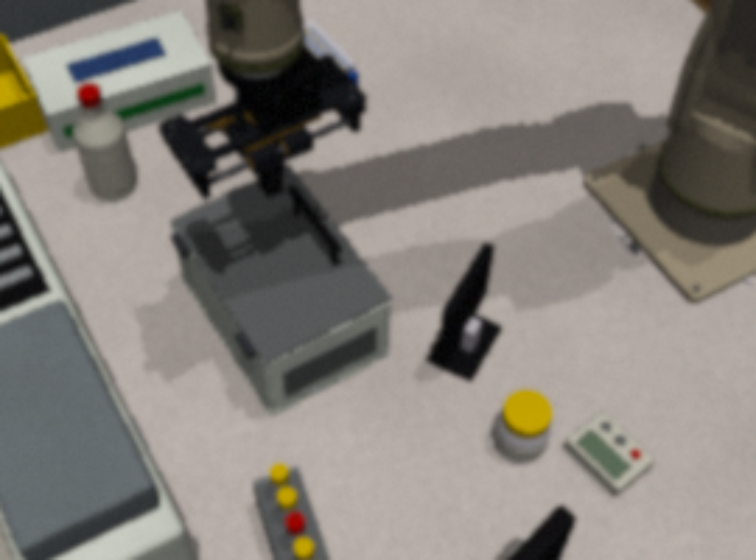

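View pics/wrist2.png

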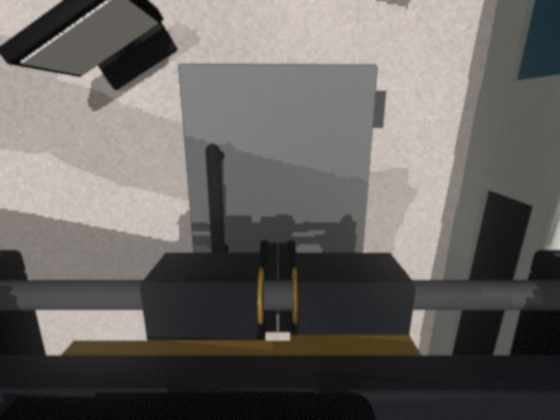

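```bash
python3 - <<'E'
from h import *
for n in ['scene2','wrist2']:
    z=load(n); p=np.array([.5577,-.1152,.2028]); 
    for dz in (0,.019,.07):
        c=z['R']@(p+[0,0,dz])+z['t'].ravel(); q=z['K']@c; print(n,dz,(q[:2]/q[2]).round(1),c[2])
    if n[0]=='w':
        X=cloud(z)
        for v in (245,250,260,280,300,325): print(v,[X[v,u].round(3).tolist() for u in (245,268,278,290)], z['d'][v,278])
        m=(X[70:285,180:240,2]>.14)&(X[70:285,180:240,2]<.18); print(np.percentile(X[70:285,180:240][m],[1,50,99],axis=0).round(3))
    else:
        X=cloud(z); 
E
```

```text
scene2 0 [246.6 173.9] 1.1589916188879499
scene2 0.019 [246.2 169.8] 1.1433927633431
scene2 0.07 [245.1 158. ] 1.1015221510911348
wrist2 0 [277.9 236.6] 0.20820872194667953
wrist2 0.019 [278.  248.5] 0.1899753274449551
wrist2 0.07 [278.3 295.9] 0.14103305799295787
245 [[0.529, -0.157, 0.12], [0.552, -0.106, 0.24], [0.557, -0.106, 0.238], [0.563, -0.104, 0.243]] 0.17164819
250 [[0.529, -0.163, 0.119], [0.552, -0.107, 0.244], [0.557, -0.105, 0.246], [0.563, -0.104, 0.249]] 0.16416633
260 [[0.547, -0.078, 0.316], [0.553, -0.106, 0.256], [0.557, -0.105, 0.257], [0.563, -0.104, 0.26]] 0.1530777
280 [[0.548, -0.078, 0.326], [0.554, -0.082, 0.319], [0.556, -0.082, 0.319], [0.56, -0.082, 0.318]] 0.08755152
300 [[0.548, -0.083, 0.328], [0.554, -0.086, 0.323], [0.556, -0.085, 0.323], [0.56, -0.086, 0.322]] 0.0842737
325 [[0.548, -0.089, 0.329], [0.554, -0.122, 0.284], [0.566, -0.33, 0.001], [0.562, -0.119, 0.287]] 0.46211296
[[ 0.503 -0.146  0.155]
 [ 0.51  -0.102  0.16 ]
 [ 0.515 -0.063  0.162]]
```

```bash
python3 - <<'E'
from h import *
z=load('scene2');X=cloud(z)
print('scene: column below tip')
for v in range(140,190,3): print(v,[X[v,u].round(3).tolist() for u in (240,244,248)],z['p'][v,246])
z=load('wrist2');X=cloud(z)
for v in range(226,262,3): print(v,[X[v,u].round(3).tolist() for u in (262,270,286)],z['p'][v,270])
z=load('wrist1');X=cloud(z)
for v in range(226,262,3): print(v,[X[v,u].round(3).tolist() for u in (215,222,335)],z['p'][v,220])
E
```

```text
scene: column below tip
140 [[0.572, -0.105, 0.36], [0.568, -0.086, 0.374], [0.555, -0.089, 0.365]] [7 3 5]
143 [[0.571, -0.109, 0.344], [0.569, -0.087, 0.363], [0.557, -0.087, 0.356]] [7 6 6]
146 [[0.578, -0.094, 0.35], [0.569, -0.087, 0.352], [0.558, -0.086, 0.347]] [3 5 9]
149 [[0.581, -0.087, 0.347], [0.57, -0.088, 0.34], [0.558, -0.089, 0.333]] [42 34 13]
152 [[0.581, -0.09, 0.333], [0.57, -0.088, 0.329], [0.552, -0.103, 0.305]] [23 22 24]
155 [[0.585, -0.083, 0.329], [0.576, -0.078, 0.33], [0.566, -0.074, 0.328]] [12 16 16]
158 [[0.589, -0.075, 0.328], [0.577, -0.076, 0.32], [0.565, -0.077, 0.313]] [13 13 18]
161 [[0.59, -0.076, 0.316], [0.578, -0.075, 0.31], [0.555, -0.104, 0.269]] [6 5 5]
164 [[0.491, -0.331, -0.002], [0.568, -0.102, 0.266], [0.555, -0.105, 0.256]] [ 9  7 10]
167 [[0.847, 0.582, 1.093], [0.568, -0.105, 0.25], [0.557, -0.102, 0.246]] [7 4 7]
170 [[0.542, -0.207, 0.119], [0.531, -0.199, 0.121], [0.517, -0.198, 0.114]] [33 34 35]
173 [[0.548, -0.195, 0.12], [0.536, -0.19, 0.117], [0.524, -0.183, 0.118]] [50 51 51]
176 [[0.552, -0.186, 0.115], [0.542, -0.178, 0.1
[... 1790 characters left out ...]
]
238 [[0.41, -0.24, -0.0], [0.422, -0.239, -0.0], [0.583, -0.186, 0.119]] [118 112 107]
241 [[0.475, -0.105, 0.335], [0.422, -0.244, 0.0], [0.583, -0.19, 0.118]] [100  95  92]
244 [[0.475, -0.105, 0.338], [0.505, -0.038, 0.495], [0.538, -0.104, 0.336]] [44 42 39]
247 [[0.505, -0.038, 0.495], [0.479, -0.106, 0.339], [0.538, -0.104, 0.339]] [39 36 35]
250 [[0.477, -0.105, 0.346], [0.48, -0.106, 0.343], [0.537, -0.104, 0.344]] [37 35 35]
253 [[0.477, -0.106, 0.348], [0.48, -0.107, 0.346], [0.536, -0.104, 0.347]] [37 34 35]
256 [[0.477, -0.107, 0.35], [0.481, -0.106, 0.35], [0.536, -0.104, 0.351]] [37 35 33]
259 [[0.478, -0.106, 0.353], [0.481, -0.107, 0.353], [0.535, -0.104, 0.354]] [38 36 35]
```

Emit:
{"name": "move_arm", "arguments": {"series": [[0,-0.02,-0.03,0],[0,-0.0483,-0.03,0],[0,-0.0483,-0.03,0],[0,-0.0483,0,0],[0,-0.0483,0.03,0],[0,-0.0483,0.05,0],[0,-0.0483,0.07,0],[0,-0.0483,0.085,0],[0,-0.0483,0.095,0],[0,-0.0483,0.098,0],[0,-0.0483,0.098,0]], "claw": 0.2}}

```text
time: 5.6
ee_pos: [0.5087, -0.117, 0.1041]
eef_rot: [0.695, 0.719, -0.0, -0.0]
ft_force: [1.1, -0.2, -0.4]
width: 0.0521
```

```bash
python3 -c "
from h import *
go((.5097,-.1167,.104,2.1))
snap('wrist','wrist3.png')
"
```

```text
t 5.6 tcp [ 0.5087 -0.117   0.1041] tool y deg 2.0 tz [-0. -0. -1.] F [ 1.15 -0.22 -0.4 ] w 0.0521 j [-0.45  0.19  0.65  1.87 -0.13  1.12  0.29]
(0.5097, -0.1167, 0.104, 2.1) -> [np.float64(0.0002), np.float64(0.001), np.float64(0.0001), np.float64(-0.002)]
```

View pics/wrist3.png

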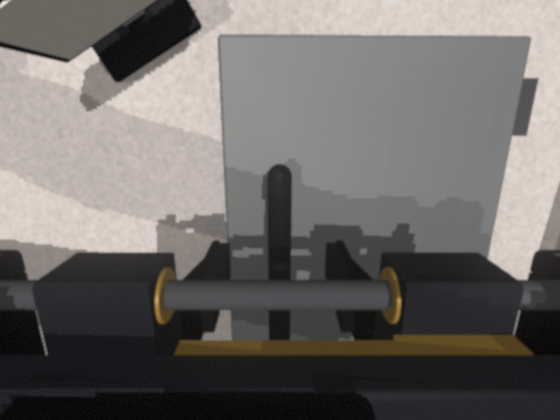

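Bar at (278,240) now sits between the fingers (215 and 340). The reported TCP is below the flap surface with no contact, so the fingers really do end about 33 mm above the reported TCP. I'll close.

Emit:
{"name": "move_arm", "arguments": {"series": [[0,0,0,0],[0,0,0,0],[0,0,0,0],[0,0,0,0],[0,0,0,0],[0,0,0,0],[0,0,0,0],[0,0,0,0]], "claw": -1, "newtons": 25}}

```text
time: 6.45
ee_pos: [0.5097, -0.1169, 0.1044]
eef_rot: [0.695, 0.719, 0.001, 0.001]
ft_force: [4.6, -1.8, -3.1]
width: 0.0102
```

Gripped (10 mm). Follow the arc.

Emit:
{"name": "move_arm", "arguments": {"series": [[0,0.0035,-0.0091,0],[0,0.0079,-0.0184,0],[0,0.013,-0.0273,0],[0,0.0187,-0.0357,0],[0,0.0251,-0.0437,0],[0,0.032,-0.0513,0],[0,0.0394,-0.0583,0],[0,0.0474,-0.0647,0],[0,0.0558,-0.0704,0],[0,0.0647,-0.0756,0]]}}

```text
time: 7.45
ee_pos: [0.5726, -0.1148, 0.1815]
eef_rot: [0.695, 0.719, -0.0, -0.001]
ft_force: [-9.1, 0.5, 8.3]
width: 0.01
```

Emit:
{"name": "move_arm", "arguments": {"series": [[0,0.0092,-0.0045,0],[0,0.0187,-0.0082,0],[0,0.0284,-0.0113,0],[0,0.0384,-0.0136,0],[0,0.0485,-0.0151,0],[0,0.0587,-0.0159,0],[0,0.0689,-0.0159,0],[0,0.0689,-0.0159,0]]}}

```text
time: 8.25
ee_pos: [0.6439, -0.1126, 0.1963]
eef_rot: [0.695, 0.719, 0.0, 0.001]
ft_force: [1.9, -1.1, 4.2]
width: 0.0101
```

```bash
python3 -c "
from h import *
go()
snap('scene','scene4.png')
im=cv2.imread('pics/scene4.png'); cv2.imwrite('pics/scene4c.png',cv2.resize(im[100:280,150:400],None,fx=3,fy=3))
"
```

```text
t 8.25 tcp [ 0.6439 -0.1126  0.1963] tool y deg 2.02 tz [ 0.002 -0.001 -1.   ] F [ 1.88 -1.07  4.24] w 0.0101 j [-0.36  0.44  0.64  1.4  -0.26  1.38  0.32]
```

View pics/scene4c.png

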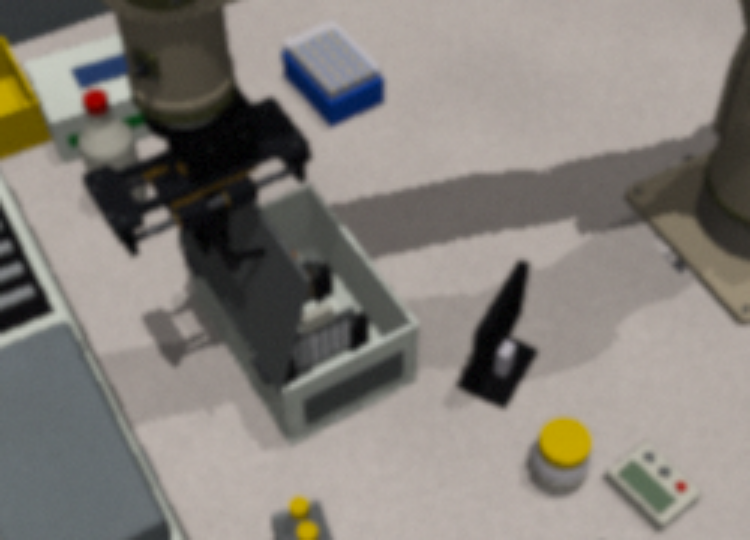

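Emit:
{"name": "move_arm", "arguments": {"series": [[0,0,0,0],[0,0,0,0],[0,0,0,0],[0,0,-0.02,0],[0,0,-0.05,0],[0,0,-0.09,0],[0,0,-0.09,0],[0,-0.05,-0.09,-0.15],[0,-0.1,-0.09,-0.3],[0,-0.12,-0.09,-0.45],[0,-0.12,-0.09,-0.6],[0,-0.12,-0.09,-0.75],[0,-0.12,-0.09,-0.9],[0,-0.12,-0.06,-1.05],[0,-0.12,-0.03,-1.2],[0,-0.12,0,-1.35],[0,-0.12,0.014,-1.5],[0,-0.12,0.014,-1.57]], "claw": -0.42}}

```text
time: 10.1
ee_pos: [0.5206, -0.1159, 0.179]
eef_rot: [-0.02, 1.0, 0.0, -0.002]
ft_force: [0.6, 0.5, 1.1]
width: 0.0255
```

```bash
python3 -c "
from h import *
go((.645,-.112,.182,92.1))
snap('scene','scene5.png');snap('wrist','wrist5.png')
im=cv2.imread('pics/scene5.png'); cv2.imwrite('pics/scene5c.png',cv2.resize(im[100:280,150:400],None,fx=3,fy=3))
"
```

```text
t 10.1 tcp [ 0.5206 -0.1159  0.179 ] tool y deg 92.31 tz [-0.004  0.001 -1.   ] F [0.56 0.53 1.1 ] w 0.0255 j [-0.36  0.14  0.55  1.74 -0.08  1.28  1.81]
(0.645, -0.112, 0.182, 92.1) -> [np.float64(-0.1244), np.float64(-0.0011), np.float64(-0.0035), np.float64(0.004)]
```

View pics/scene5c.png

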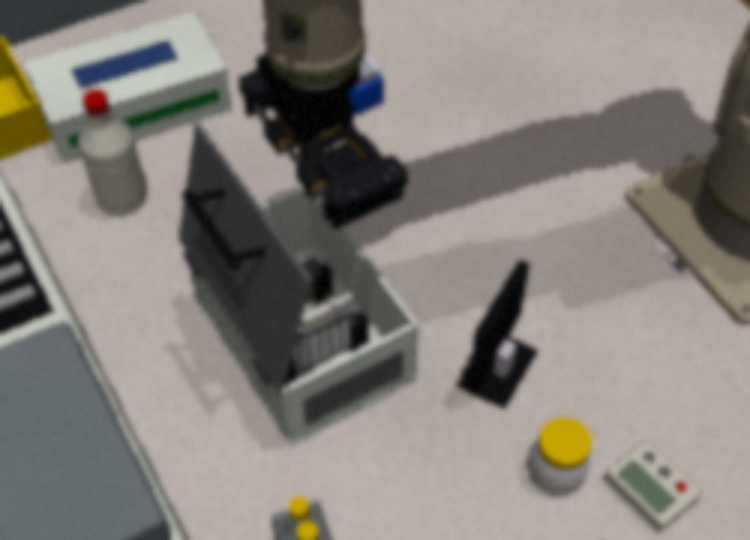

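View pics/wrist5.png

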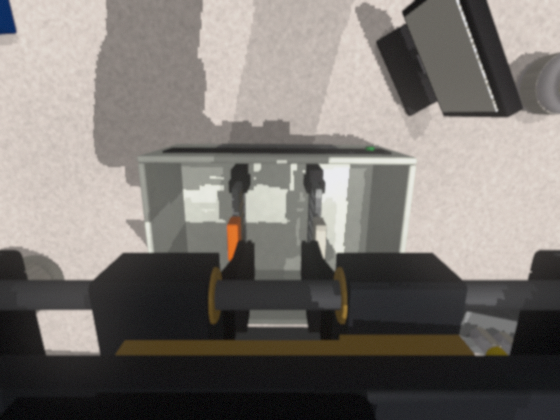

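Emit:
{"name": "move_arm", "arguments": {"series": [[-0.04,-0.001,-0.005,0],[-0.06,-0.001,-0.005,0],[-0.07,-0.001,-0.005,0],[-0.08,-0.001,-0.005,0],[-0.09,-0.001,-0.005,0],[-0.1,-0.001,-0.005,0],[-0.11,-0.001,-0.005,0],[-0.118,-0.001,-0.005,0],[-0.124,-0.001,-0.005,0],[-0.124,-0.001,-0.005,0]]}}

```text
time: 11.2
ee_pos: [0.6469, -0.1131, 0.1863]
eef_rot: [-0.017, 1.0, -0.0, -0.0]
ft_force: [-1.2, -0.3, -0.3]
width: 0.0254
```

```bash
python3 -c "
from h import *
go()
snap('scene','scene6.png')
im=cv2.imread('pics/scene6.png'); cv2.imwrite('pics/scene6c.png',cv2.resize(im[100:280,150:400],None,fx=3,fy=3))
"
```

```text
t 11.2 tcp [ 0.6469 -0.1131  0.1863] tool y deg 91.97 tz [-0. -0. -1.] F [-1.16 -0.34 -0.28] w 0.0254 j [-0.29  0.44  0.54  1.4  -0.22  1.37  1.86]
```

View pics/scene6c.png

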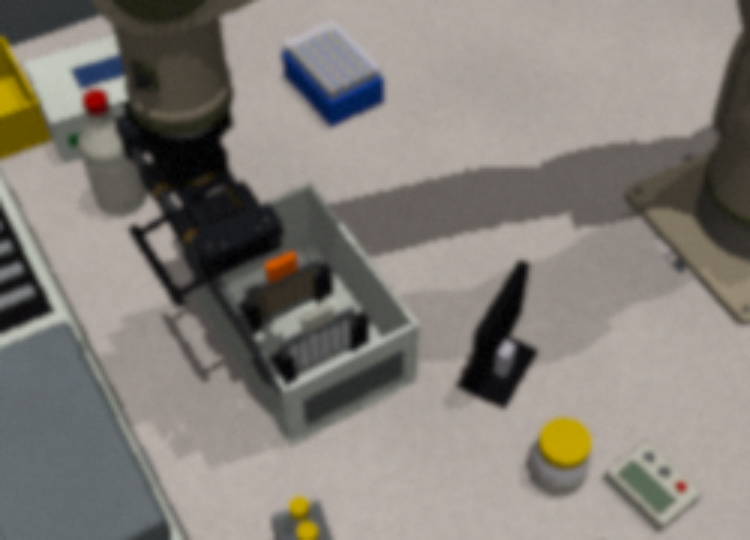

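Emit:
{"name": "move_arm", "arguments": {"series": [[0.03,0,0,0],[0.07,0,-0.02,0],[0.1,0,-0.04,0],[0.12,0,-0.05,0],[0.12,0,-0.05,0],[0.12,0,-0.05,0]], "claw": 0}}

```text
time: 11.85
ee_pos: [0.5267, -0.117, 0.2373]
eef_rot: [-0.017, 1.0, 0.001, 0.001]
ft_force: [0.8, 1.0, 0.1]
width: 0.0427
```

```bash
cat > tab.py <<'E'
from h import *
import sys
tag=sys.argv[1]
go()
for n in ['scene','wrist','top']:
    snap(n,n+tag+'.png'); z=load(n+tag); X=cloud(z); p=z['p']
    hsv=cv2.cvtColor(p,cv2.COLOR_RGB2HSV)
    m=(hsv[...,0]<16)&(hsv[...,0]>4)&(hsv[...,1]>170)&(hsv[...,2]>60)
    n_,lab,st,cen=cv2.connectedComponentsWithStats(m.astype(np.uint8))
    for i in range(1,n_):
        if st[i,4]<12: continue
        Q=X[(lab==i)]; Q=Q[(Q[:,2]>.03)&(Q[:,2]<.3)]
        if len(Q)<5 : continue
        print(n,st[i],Q.min(0).round(4),Q.max(0).round(4))
        T=Q[Q[:,2]>Q[:,2].max()-.006]; print('   top rect',cv2.minAreaRect((T[:,:2]*1000).astype(np.float32)),np.median(T[:,2]))
E
python3 tab.py 7
```

```text
t 11.85 tcp [ 0.5267 -0.117   0.2373] tool y deg 91.98 tz [ 0.002  0.001 -1.   ] F [0.83 0.97 0.12] w 0.0427 j [-0.38  0.12  0.57  1.64 -0.06  1.4   1.8 ]
scene [239 184  10  10  70] [ 0.5422 -0.1586  0.075 ] [ 0.5764 -0.1448  0.104 ]
   top rect ((559.2940673828125, -152.40939331054688), (35.14557647705078, 11.227980613708496), 6.368210792541504) 0.1004806253071602
wrist [237 202   9  31 261] [ 0.5417 -0.1596  0.0972] [ 0.5762 -0.1508  0.1032]
   top rect ((558.947265625, -155.27285766601562), (34.5076789855957, 8.697172164916992), 0.839876651763916) 0.10115249663956882
```

View pics/wrist7.png

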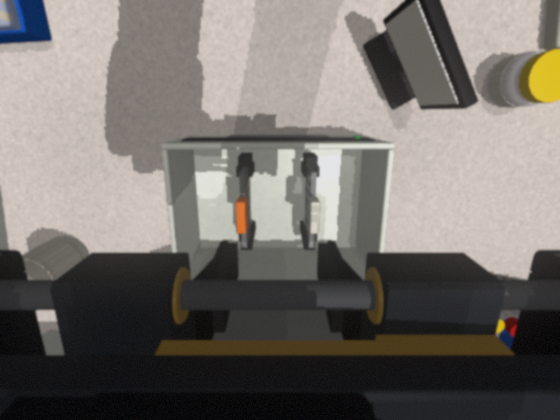

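View pics/scene7.png

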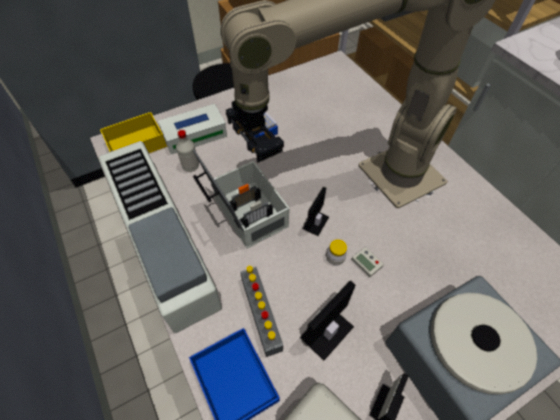

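```bash
python3 -c "
from h import *
go((.5595,-.1552,.2373,92.1),(.5595,-.1552,.039,92.1))
"
```

```text
t 12.0 tcp [ 0.5267 -0.117   0.2361] tool y deg 91.99 tz [-0.001 -0.    -1.   ] F [-0.33  0.05 -0.69] w 0.0432 j [-0.38  0.12  0.57  1.64 -0.06  1.4   1.8 ]
(0.5595, -0.1552, 0.2373, 92.1) -> [np.float64(-0.0314), np.float64(-0.0393), np.float64(-0.0013), np.float64(-0.002)]
(0.5595, -0.1552, 0.039, 92.1) -> [np.float64(-0.0316), np.float64(-0.0393), np.float64(0.197), np.float64(-0.002)]
```

Emit:
{"name": "move_arm", "arguments": {"series": [[-0.0315,-0.0393,0,0],[-0.0315,-0.0393,0.01,0],[-0.0315,-0.0393,0.05,0],[-0.0315,-0.0393,0.09,0],[-0.0315,-0.0393,0.12,0],[-0.0315,-0.0393,0.13,0]]}}

```text
time: 12.6
ee_pos: [0.5573, -0.1549, 0.1028]
eef_rot: [-0.017, 1.0, 0.0, -0.003]
ft_force: [0.8, 0.2, 0.1]
width: 0.0433
```

```bash
python3 tab.py 8; python3 -c "
from h import *
go((.5595,-.1552,.039,92.1))
"
```

```text
t 12.6 tcp [ 0.5573 -0.1549  0.1028] tool y deg 91.97 tz [-0.006  0.    -1.   ] F [0.84 0.2  0.14] w 0.0433 j [-0.29  0.33  0.58  1.72 -0.19  1.16  1.95]
scene [239 186  10   8  47] [ 0.543  -0.1577  0.076 ] [ 0.5922 -0.0645  0.2117]
   top rect ((587.0042724609375, -67.05355072021484), (0.09220600128173828, 11.512202262878418), 63.748321533203125) 0.2071838055374041
wrist [270 239  13  24 197] [ 0.4813 -0.1596  0.0992] [ 0.576  -0.1516  0.2981]
   top rect ((481.25189208984375, -157.73622131347656), (0.0, 0.0), 0.0) 0.29806156238330644
t 12.75 tcp [ 0.5595 -0.1556  0.107 ] tool y deg 91.96 tz [-0. -0. -1.] F [-0.04 -0.43  0.87] w 0.0434 j [-0.29  0.33  0.58  1.72 -0.19  1.16  1.95]
(0.5595, -0.1552, 0.039, 92.1) -> [np.float64(-0.0), np.float64(0.0004), np.float64(0.068), np.float64(-0.002)]
```

View pics/wrist8.png

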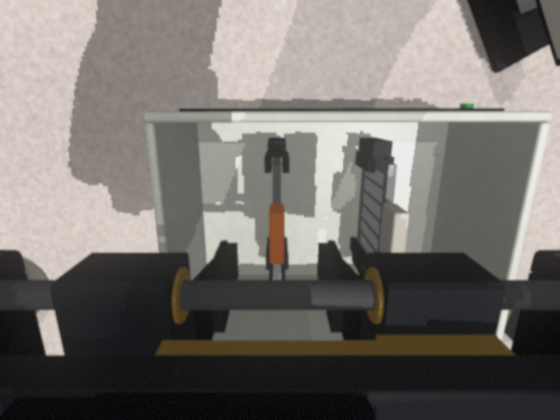

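Orange tab at (277,235), centred between the fingers. Descend and grip.

Emit:
{"name": "move_arm", "arguments": {"series": [[0,0,0.025,0],[0,0,0.045,0],[0,0,0.06,0],[0,0,0.068,0],[0,0,0.068,0],[0,0,0.068,0]]}}

```text
time: 13.35
ee_pos: [0.5599, -0.1557, 0.0397]
eef_rot: [-0.017, 1.0, -0.0, 0.001]
ft_force: [0.3, 0.2, 0.5]
width: 0.0434
```

Emit:
{"name": "move_arm", "arguments": {"series": [[0,0,0,0],[0,0,0,0],[0,0,0,0],[0,0,0,0],[0,0,0,0],[0,0,0,0],[0,0,0,0],[0,0,0,0]], "claw": -1, "newtons": 30}}

```text
time: 14.15
ee_pos: [0.5592, -0.1555, 0.0388]
eef_rot: [-0.017, 1.0, 0.0, 0.0]
ft_force: [-0.5, 0.6, 1.3]
width: 0.0097
```

Emit:
{"name": "move_arm", "arguments": {"series": [[0,0,-0.01,0],[0,0,-0.025,0],[0,0,-0.045,0],[0,0,-0.065,0],[0,0,-0.09,0],[0,0,-0.12,0],[0,0,-0.15,0],[0,0,-0.175,0],[0,0,-0.19,0],[0,0,-0.19,0]]}}

```text
time: 15.15
ee_pos: [0.5602, -0.1559, 0.2313]
eef_rot: [-0.017, 1.0, -0.0, 0.002]
ft_force: [0.3, 0.2, -1.0]
width: 0.0095
```

```bash
python3 tab.py 9
```

```text
t 15.15 tcp [ 0.5602 -0.1559  0.2313] tool y deg 91.95 tz [ 0.004 -0.    -1.   ] F [ 0.25  0.21 -1.02] w 0.0095 j [-0.31  0.23  0.61  1.55 -0.13  1.4   1.91]
scene [233 146   4   7  16] [ 0.5698 -0.1537  0.2758] [ 0.5762 -0.1466  0.295 ]
   top rect ((574.511474609375, -150.38255310058594), (6.48771858215332, 1.5352973937988281), 85.00281524658203) 0.2930903549040851
wrist [266 236  23  44 847] [ 0.5406 -0.1615  0.2724] [ 0.5555 -0.1512  0.2999]
   top rect ((549.0237426757812, -161.06130981445312), (0.0, 0.0), 0.0) 0.2999483417547705
wrist [267 310  22  11 229] [ 0.5699 -0.162   0.1768] [ 0.6524 -0.1503  0.2933]
   top rect ((573.6553344726562, -155.31935119628906), (7.300179481506348, 9.977252960205078), 4.839129447937012) 0.2917527610715476
```

View pics/wrist9.png

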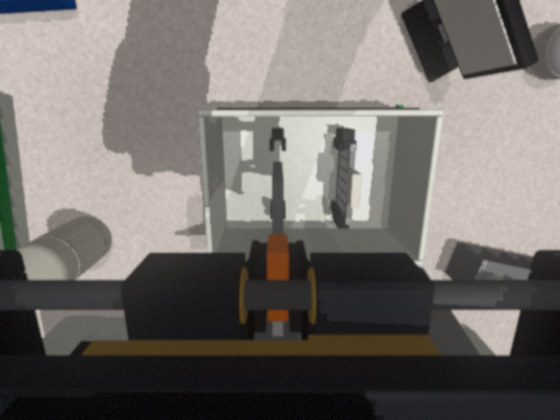

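View pics/scene9.png

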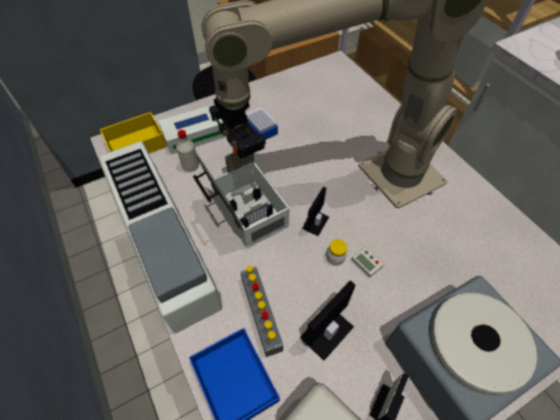

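```bash
python3 -c "
from h import *
go((.600,.19,.2313,106.45))
"
```

```text
t 15.3 tcp [ 0.5586 -0.1553  0.2275] tool y deg 91.96 tz [-0.002  0.    -1.   ] F [ 1.47 -1.01 -1.08] w 0.0096 j [-0.31  0.23  0.61  1.56 -0.13  1.4   1.91]
(0.6, 0.19, 0.2313, 106.45) -> [np.float64(-0.0532), np.float64(0.3437), np.float64(-0.0037), np.float64(-0.253)]
```

Emit:
{"name": "move_arm", "arguments": {"series": [[0,0.01,0,0],[0,0.03,0,0],[0,0.06,0,0],[-0.005,0.095,0,0],[-0.01,0.13,0,-0.03],[-0.02,0.165,0,-0.06],[-0.028,0.2,0,-0.1],[-0.035,0.235,0,-0.14],[-0.042,0.27,0,-0.18],[-0.048,0.3,0,-0.22],[-0.053,0.325,0,-0.253],[-0.053,0.338,0,-0.253],[-0.053,0.344,0,-0.253],[-0.053,0.344,0,-0.253],[-0.053,0.344,0,-0.253]]}}

```text
time: 16.8
ee_pos: [0.6005, 0.1885, 0.2288]
eef_rot: [-0.142, 0.99, -0.0, 0.0]
ft_force: [-0.1, 0.1, -0.3]
width: 0.0094
```

```bash
python3 tab.py 10
```

```text
t 16.8 tcp [0.6005 0.1885 0.2288] tool y deg 106.33 tz [ 0.    -0.001 -1.   ] F [-0.14  0.13 -0.29] w 0.0094 j [-0.67  0.33  0.38  1.41 -0.12  1.42  1.57]
scene [281 248   4   6  14] [0.6104 0.1954 0.2676] [0.6177 0.2005 0.2855]
   top rect ((616.7915649414062, 198.5132293701172), (1.9639216661453247, 5.511041164398193), 36.857662200927734) 0.2841072510549444
wrist [266 236  23  44 904] [0.5819 0.179  0.2709] [0.5979 0.1917 0.2994]
   top rect ((591.9817504882812, 180.67013549804688), (1.0110386610031128, 0.08993545174598694), 15.250167846679688) 0.29928454243892566
wrist [268 310  20  11 190] [0.6103 0.1874 0.2898] [0.6179 0.1966 0.2927]
   top rect ((614.1082153320312, 192.1837158203125), (6.472230911254883, 8.912093162536621), 13.500985145568848) 0.291405931339354
```

View pics/wrist10.png

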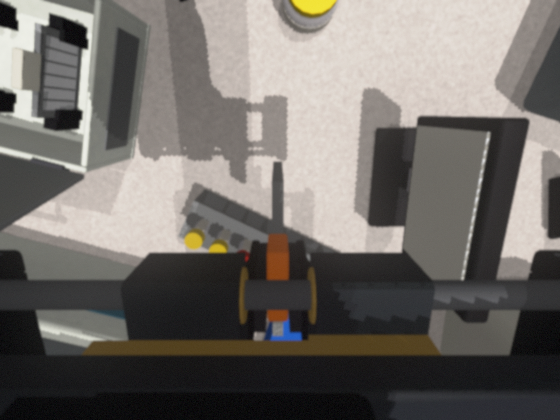

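View pics/scene10.png

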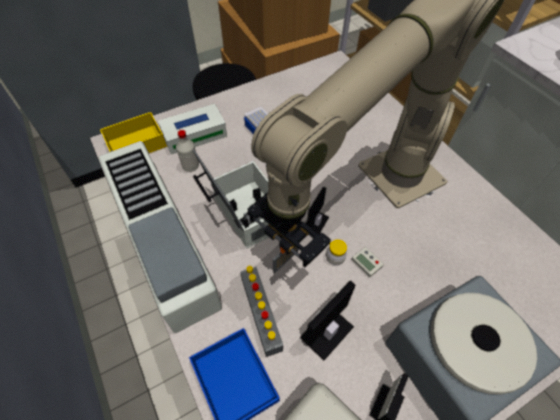

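View pics/top10.png

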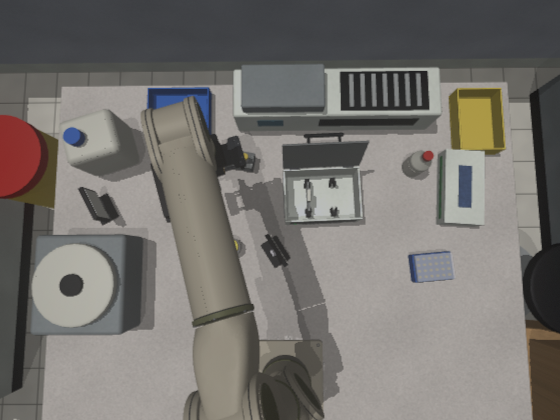

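```bash
cat > face.py <<'E'
from h import *
import sys
z=load(sys.argv[1]); X=cloud(z); p=z['p']
c0=np.array([.5615,.342,0]); th=np.deg2rad(16.45); u=np.array([np.cos(th),np.sin(th),0]); v=np.array([-np.sin(th),np.cos(th),0])
A=(X-c0)@u;B=(X-c0)@v;Z=X[...,2]
m=(abs(A)<.09)&(B>-.025)&(B<-.004)&(Z>.03)&(Z<.19)
Q=X[m]; mu=np.median(Q,0)
for _ in range(3):
    c=Q.mean(0); n=np.linalg.svd(Q-c,full_matrices=False)[2][2]; r_=abs((Q-c)@n); Q=Q[r_<.003]
n*=np.sign(n@v); print(len(Q),'normal',n.round(4),'yaw',np.degrees(np.arctan2(-n[0],n[1])).round(2),'face B at c0',((Q-c0)@v).mean().round(4))
m=(abs(A)<.12)&(abs(B)<.03)&(Z>.05)&(Z<.23); print('A range',A[m].min().round(4),A[m].max().round(4),'B',np.percentile(B[m],[1,99]).round(4),'Zmax',np.percentile(Z[m],99).round(4))
m=(Z>.195)&(Z<.21)&(abs(A)<.12)&(abs(B)<.03)
if m.sum()>30: print('top rect',cv2.minAreaRect((X[m][:,:2]*1000).astype(np.float32)),m.sum())
E
python3 face.py wrist10; python3 face.py top0; python3 face.py wrist9;python3 face.py wrist1; python3 face.py scene0
```

```text
10720 normal [-2.723e-01  9.622e-01  4.000e-04] yaw 15.8 face B at c0 -0.0108
A range -0.0801 0.0791 B [-0.0119  0.0091] Zmax 0.2011
top rect ((560.8882446289062, 342.1601867675781), (158.81988525390625, 21.08270835876465), 16.086545944213867) 5261
518 normal [-0.2741  0.9617 -0.0044] yaw 15.91 face B at c0 -0.0116
A range -0.0824 0.0785 B [-0.0131  0.0093] Zmax 0.203
top rect ((560.0462646484375, 341.1019287109375), (160.26058959960938, 20.765342712402344), 16.051311492919922) 377
15 normal [-0.3138  0.9495 -0.0018] yaw 18.29 face B at c0 -0.0057
A range -0.0774 0.0818 B [-0.0081  0.0281] Zmax 0.2036
top rect ((562.4908447265625, 345.4293212890625), (158.843994140625, 20.597349166870117), 16.025663375854492) 545
  return _methods._mean(a, axis=axis, dtype=dtype,
  ret = um.true_divide(
face.py:9: RuntimeWarning: Mean of empty slice.
  c=Q.mean(0); n=np.linalg.svd(Q-c,full_matrices=False)[2][2]; r_=abs((Q-c)@n); Q=Q[r_<.003]
Traceback (most recent call last):
  File "face.py", line 9, in <module>
    c=Q.mean(0); n=np.linalg.svd(Q-c,full_matrices=False)[2][2]; r_=abs((Q-c)@n); Q=Q[r_<.003]
                   ~~~~~~~~~~~~~~~~~~~~~~~~~~~~~~~~~~~~~~~~~^^^
IndexError: index 2 is out of bounds for axis 0 with size 0
  return _methods._mean(a, axis=axis, dtype=dtype,
  ret = um.true_divide(
face.py:9: RuntimeWarning: Mean of empty slice.
  c=Q.mean(0); n=np.linalg.svd(Q-c,full_matrices=False)[2][2]; r_=abs((Q-c)@n); Q=Q[r_<.003]
Traceback (most recent call last):
  File "face.py", line 9, in <module>
    c=Q.mean(0); n=np.linalg.svd(Q-c,full_matrices=False)[2][2]; r_=abs((Q-c)@n); Q=Q[r_<.003]
                   ~~~~~~~~~~~~~~~~~~~~~~~~~~~~~~~~~~~~~~~~~^^^
IndexError: index 2 is out of bounds for axis 0 with size 0
```

```bash
python3 -c "
from h import *
go((.5783,.2814,.128,105.95))
"
```

```text
t 16.95 tcp [0.6006 0.1888 0.229 ] tool y deg 106.34 tz [ 0. -0. -1.] F [-0.8  -0.07 -0.45] w 0.0096 j [-0.67  0.33  0.38  1.41 -0.12  1.42  1.57]
(0.5783, 0.2814, 0.128, 105.95) -> [np.float64(-0.0046), np.float64(0.0952), np.float64(0.101), np.float64(0.007)]
```

Emit:
{"name": "move_arm", "arguments": {"series": [[-0.001,0.015,0.01,0.007],[-0.002,0.035,0.025,0.007],[-0.003,0.055,0.045,0.007],[-0.004,0.072,0.065,0.007],[-0.005,0.083,0.08,0.007],[-0.005,0.091,0.092,0.007],[-0.005,0.0952,0.1,0.007],[-0.005,0.0952,0.101,0.007],[-0.005,0.0952,0.101,0.007],[-0.005,0.0952,0.101,0.007],[-0.005,0.0952,0.101,0.007]]}}

```text
time: 18.05
ee_pos: [0.5789, 0.2824, 0.1286]
eef_rot: [-0.139, 0.99, 0.0, 0.001]
ft_force: [0.2, -0.3, -0.4]
width: 0.0099
```

```bash
python3 tab.py 11; python3 face.py wrist11
```

```text
t 18.05 tcp [0.5789 0.2824 0.1286] tool y deg 106.01 tz [ 0.001  0.001 -1.   ] F [ 0.19 -0.25 -0.37] w 0.0099 j [-0.77  0.42  0.33  1.51 -0.14  1.24  1.42]
wrist [266 235  23  45 883] [0.56   0.2733 0.1697] [0.5756 0.2857 0.198 ]
   top rect ((567.9821166992188, 279.00323486328125), (8.509293556213379, 9.36561393737793), 42.51073455810547) 0.1921175652393119
wrist [267 310  22  11 207] [0.5885 0.2812 0.1888] [0.5961 0.2913 0.1921]
   top rect ((592.1729736328125, 286.23541259765625), (6.386980056762695, 10.021623611450195), 12.53142261505127) 0.19080672730949055
8617 normal [-2.611e-01  9.653e-01  7.000e-04] yaw 15.13 face B at c0 -0.0105
A range -0.0801 0.0345 B [-0.0113  0.0098] Zmax 0.2013
top rect ((534.833984375, 334.7594299316406), (104.59268951416016, 20.79540252685547), 15.943758964538574) 8985
```

View pics/wrist11.png

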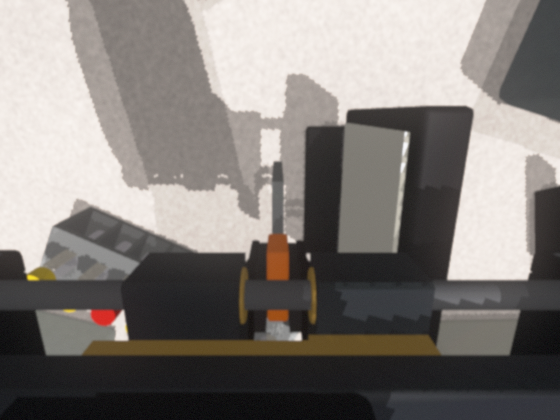

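View pics/scene11.png

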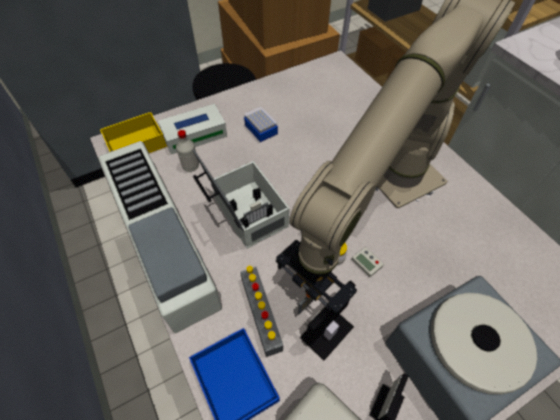

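```bash
python3 - <<'E'
from h import *
z=load('wrist11'); X=cloud(z)
fc=np.array([.5637,.3324,.13]); th=np.deg2rad(15.95); u=np.array([np.cos(th),np.sin(th),0]); v=np.array([-np.sin(th),np.cos(th),0])
W=X[155:236,262:296]; Z=W[...,2]; m=(Z>.12)&(Z<.18)
Q=W[m]; A=(Q-fc)@u;B=(Q-fc)@v
print(len(Q),'A',A.min().round(4),A.max().round(4),'B',np.percentile(B,[2,50,98]).round(4),'z',np.percentile(Q[:,2],[2,50,98]).round(4))
T=Q[Q[:,2]>np.median(Q[:,2])-.004]; rc=cv2.minAreaRect((T[:,:2]*1000).astype(np.float32)); print(rc)
zs=load('scene11'); X=cloud(zs)
# flap plane
yaw=np.radians(2.05); bx=np.array([np.cos(yaw),np.sin(yaw),0]); by=np.array([-np.sin(yaw),np.cos(yaw),0]); c=np.array([.560,-.1155,0])
a=(X-c)@bx; b=(X-c)@by; Zz=X[...,2]
m=(a>.05)&(a<.17)&(abs(b)<.105)&(Zz>.14)&(Zz<.262)
P=np.c_[a[m],Zz[m]]
print(m.sum()); 
s=np.polyfit(P[:,1],P[:,0],1); r_=abs(np.polyval(s,P[:,1])-P[:,0]); k=r_<.012; s=np.polyfit(P[k,1],P[k,0],1); print('flap slope dx/dz',s, 'angle',np.pi/2+np.arctan(s[0]),k.sum())
zt=load('top10'); X=cloud(zt); a=(X-c)@bx; b=(X-c)@by; Zz=X[...,2]
m=(a>.05)&(a<.19)&(abs(b)<.105)&(Zz>.235)&(Zz<.29); print('top flap edge a,z',m.sum(), np.median(a[m]) if m.any() else '', np.percentile(Zz[m],[5,95]) if m.any() else '')
im=cv2.imread('pics/scene11.png'); cv2.imwrite('pics/c11.png',np.hstack([cv2.resize(im[140:260,180:300],None,fx=3.3,fy=3.3,interpolation=2),cv2.resize(im[240:360,260:380],None,fx=3.3,fy=3.3,interpolation=2)]))
E
```

```text
832 A -0.0446 -0.0163 B [-0.0551 -0.0525 -0.0494] z [0.1262 0.1657 0.1696]
((549.0533447265625, 272.79205322265625), (27.91819953918457, 9.250703811645508), 19.277454376220703)
306
flap slope dx/dz [0.49109796 0.01341984] angle 2.0272969722442657 122
top flap edge a,z 625 0.10384853395502198 [0.23593495 0.267536  ]
```

View pics/c11.png

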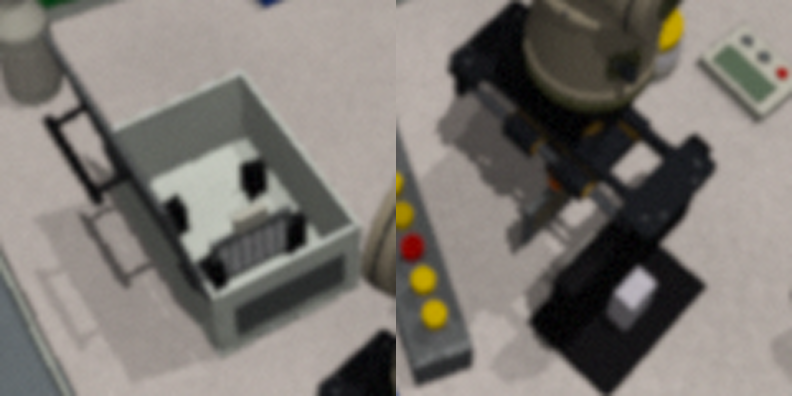

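Emit:
{"name": "move_arm", "arguments": {"series": [[0,0,0,0],[0,0,0,0],[0,0,0,0],[0,0,0,0],[0,0,0,0]]}}

```text
time: 18.7
ee_pos: [0.5782, 0.2828, 0.1277]
eef_rot: [-0.14, 0.99, 0.0, -0.0]
ft_force: [-0.0, 0.0, -0.5]
width: 0.0096
```

```bash
python3 -c "
from h import *
go(); print(np.abs(read_state()['joint_vel']).max()); print(r.close_job()); go()"
```

```text
t 18.7 tcp [0.5782 0.2828 0.1277] tool y deg 106.05 tz [-0.  0. -1.] F [-0.04  0.04 -0.5 ] w 0.0096 j [-0.78  0.42  0.33  1.51 -0.14  1.24  1.42]
0.0009713903543050219
the job is handed in; nothing more can be done
None
the job is handed in; nothing more can be done
```

The job is handed in at 18.7 s. The arm is holding the orange-tabbed plate still in front of the lit inspection panel. I opened the flap by its bar, pushed it further from inside, and drew the plate straight up out of its slot.

**What the last checks showed:**
- **Plate position:** it is about 52 mm from the lit face, about 0.5 mm off the middle sideways, with its centre at about z = 0.130 m.
- **Squareness:** the tool was at 16.0° against a panel yaw of 15.1–16.1° across views. The plate itself I could only judge by eye as in line with the tool, because a box fit to its visible edge read 19° and was too noisy to use.
- **Grip and contact:** the grip is about 10 mm on the tab, with wrist force around 0.5 N and nothing in contact in the pictures.
- **Flap and white filter:** the flap stands at about 1.72 rad judging from its edge in the top view. A rough line fit in the scene view gave 2.03, past the 1.8 stop, so I discounted it. The white-tabbed filter is still in its slot.
- **Bystanders:** I saw none disturbed in the views I took, but did not measure them again at the end.

**What went wrong on the way:** my first grip on the bar closed on nothing. The camera depth puts the fingertips about 33 mm above the reported TCP, although the notes place the TCP at their very end. I corrected for that, and both later grips held at about 10 mm.

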